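Stop the block heater and hold up the vial carrier

TASK

The vials in the block heater are ready to be inspected. First push the black mushroom plunger of the stop switch fully down, then take the vial carrier by its handle, lift it straight up out of its well and hold it level and still over the heater, with at least 5 cm of clear air between the carrier and the heater's top, for a couple of seconds; finish while still holding it there. Keep the carrier upright all the way so that no vial comes out, and do not shift or tip the beaker, bottle and jar standing about.

Things in the scene. Friction and masses are not known exactly. Their poses are not given: they have to be found in the camera images.
- plunger (a joint): How far the stop switch's plunger is pushed down, in m: 0 = out, 0.015 = fully down against its stop. A spring returns it when let go; it pushes back with about 2.4 N at the start and 8 N at the full stroke.
- plunger_top (a point): Centre of the top face of the black mushroom plunger (42 mm diameter head, 13 mm thick), which stands upright on the grey stop switch box; z up. Top face 80 mm above the bench when out, 65 mm when fully down. Moves with the plunger.
- stop_box: The stop switch's grey box, 90 x 90 x 45 mm, fixed to the bench left or right of the heater; origin at the centre of its underside. The plunger rises from the middle of its top.
- handle (a point): Centre of the carrier's handle: a straight black level bar 12 mm wide (x), 102 mm long (y), 18 mm high (z), the axes being the carrier's own; held at both ends (y = +-52 mm) by upright steel straps. Grasp across the 12 mm width from above. It lies 104 mm above the carrier's underside, 34 mm of air between the bar's underside and the vial caps; over the middle of the carrier.
- carrier: Loose steel tray, 73 (x) x 108 (y) x 30 mm high with 2 x 3 open square pockets, 32 mm wide, and the handle above it (113 mm tall in all, bar along its y). Empty it weighs 0.18 to 0.35 kg, and the vials 0.12 kg more, so that it is slightly lopsided. Origin at the centre of its underside, z up. It starts in the heater's well, its underside 45 mm above the bench, with about 4 mm of play to each side.
- block: White block heater, 150 (x) x 180 (y) x 75 mm high, fixed to the bench, with an open rectangular well in the middle of its top, 81 (x) x 116 (y) mm, 30 mm deep, in which the carrier sits. Origin at the centre of its underside, on the bench; its yaw varies.
- vial_a: One of four identical loose amber glass sample vials with white screw caps, 28 mm diameter, 58 mm tall, about 30 g, standing loosely in a carrier pocket (origin: centre of its underside, 3 mm above the carrier's underside); in the pocket at carrier x = -17.5, y = -35 mm.
- vial_b: One of four identical loose amber glass sample vials with white screw caps, 28 mm diameter, 58 mm tall, about 30 g, standing loosely in a carrier pocket (origin: centre of its underside, 3 mm above the carrier's underside); in the pocket at carrier x = +17.5, y = -35 mm.
- vial_c: One of four identical loose amber glass sample vials with white screw caps, 28 mm diameter, 58 mm tall, about 30 g, standing loosely in a carrier pocket (origin: centre of its underside, 3 mm above the carrier's underside); in the pocket at carrier x = -17.5, y = 0.
- vial_d: One of four identical loose amber glass sample vials with white screw caps, 28 mm diameter, 58 mm tall, about 30 g, standing loosely in a carrier pocket (origin: centre of its underside, 3 mm above the carrier's underside); in the pocket at carrier x = +17.5, y = +35 mm.
- beaker: Bystander: empty glass beaker, 76 mm diameter, 95 mm tall, on the other side of the heater from the stop switch; origin at the centre of its underside.
- reagent: Bystander: amber bottle, 68 mm diameter, 150 mm tall, beyond the heater; origin at the centre of its underside.
- jar: Bystander: white jar, 64 mm diameter, 75 mm tall, beyond the heater; origin at the centre of its underside.
Mind the look-alikes: they are no part of the job. What is shaped like the vial_d but green or purple is not meant.

How it is judged:
By the outcome, as a careful person would: the job done as asked, in the order asked, and still so for the second after the job is handed in, while the arm keeps its last pose, push and grip.
It also fails if it takes over 48 s, if anything falls off the work surface, if the arm or the gripper's body presses on something with over 40 N, if the wrist force passes 120 N, or if a joint passes its speed limit or range.

ROBOT

A 6-joint arm with a two-finger parallel gripper is mounted at the origin on the work surface. World frame = base frame: x ahead of the robot, y to its left, z up, the work surface at z = 0. Lengths are in m, angles in rad, forces in N, time in s.
With the tool pointing down it reaches from about 0.275 to 0.85 m from the base axis. Payload 19 kg.
Tool frame: the origin (TCP) lies midway between the tips of the shut fingers; the grasp point (between the pads) lies 19 mm behind it; y points along the fingers, z is the direction in which the jaws open and shut, and the axes are right-handed (so a half turn about y gives the same grasp; the last joint's range is limited). The gripper opens to 85 mm and grips with 20 to 120 N. Pads are 22 mm wide; open, the fingers measure 114 mm over their backs; the gripper's body (76 mm by 85 mm) begins 54 mm behind the grasp point. The pads swing forward as they close: fully open they stand 13 mm farther back than shut.
Start: joints at [-1.36, 0.15, 1.437, -0, 1.554, -0.134], TCP at [0.194, -0.541, 0.231] pointing down, gripper open.
Joint ranges: [-2.8, 2.8], [-0.68, 2.1], [0.12, 2.68], [-1.39, 4.53], [0.16, 2.79], [-2.81, 2.81]. Speed limits (rad/s): [1.89, 1.89, 2.22, 3.01, 3.01, 3.01].

INTERFACE

Orientations are given as a rotation vector (axis times angle).
In Python, from plant import get_obs, imaging, order, finder gives the robot as it stands.
- The arm moves only by the tool servo_tool, never from a script. Its argument "plan" is a list of rows, each an object with "linear": the shift along the tool's x, y, z in cm, a list of three; "rot": the turn, a rotation vector about the tool's x, y, z in rad, a list of three; "fingers": the finger opening in cm, from 0 to 8.54. A call has 1 to 12 rows; each row shifts and turns the pose as measured when the row begins, along the tool's axes as they then stand; what a row does not reach is not made up. A row lasts 1/8 s, in which the tool goes at most 62.5 mm and 10.7 degrees, less where a joint would pass 70% of its speed; a pose out of reach is approached as far as the arm can. A call with a gripper value outside its range is refused whole. The fingers move at their own pace and stop on an object; the grip force is fixed at half the most. Time passes only in rows, so rows that do not move let the fingers close. It gives the time, the measured TCP pose, the force and the opening at its end, in the units of the state.
- get_obs(): the state, without advancing time (a new reading comes with each control period).
- imaging.capture(name): name is "scene" or "top" or "wrist"; returns the picture (420x560x3 uint8, red, green, blue); there is no depth.
- imaging.camera_model(name): a dict with "mtx" (3x3 intrinsics, pixels), "R" (3x3) and "t" (3): a world point X has camera coordinates R X + t. Camera axes: x right, y down, z forward; pixel columns grow to the right and rows downward; lengths in m; the calibration is good to about 2 mm. The wrist camera is an equidistant fisheye: a pixel r from the principal point sees the ray r / f radians off the axis. A picture is of the moment at which its call begins: read the wrist's pose just before it. camera_model takes no time and is no camera call; for the wrist camera it gives the pose at the moment of the call.
- order.sign_off(): hands the job in, once; it reports no verdict.
Trained networks look in the newest picture that a camera, given by its name, has taken for a name from the list of things; names that differ only in an ending like _2 or _b are one class to them, and where a whole thing is asked for, a point or a joint stands for the part that bears it (a point fixed in the world has none). Each returns a list of dicts, best first, with "p" (0 to 1); they miss things now and then, are a little off and sometimes report something else, mostly with a low value. They report only what shows in the picture. A call takes as long as a camera call. They do not tell look-alikes from the thing itself.
- finder.outline_of(thing, camera): "mask" (420x560 bool, what is visible of it) and "uv" ([column, row] in pixels, amid what is visible of it).
- finder.spot_point(thing, camera): "uv" ([column, row] in pixels: a listed point, or the origin of a listed thing).
The state is a dict: "time": time; "joint_pos": joint angles; "qd": joint speeds; "joint_torque": joint torques, N m; "tcp_pos": TCP position; "orientation": TCP orientation; "force": force on the tool from outside, world axes, zero at the start; "moment": the same for the moment, N m; "grip_width": opening from 0.0 (shut) to 1.0 (fully open).
Only numpy, scipy, OpenCV 4.12 (cv2) and the standard library are available. Lean on these libraries where they do the work, as an engineer would, in place of code of your own. Each camera call takes 0.05 s, during which the arm holds its last target.

## Working session

There is one attempt and no reset: what is moved stays moved. The work goes in short steps, Python scripts to look and compute and a tool call to move; the robot and the scene stay as the last step left them, time stands still between calls to the robot, and variables do not carry over. Pictures are saved under pics/ and viewed, and the job is handed in when it is done.

Besides the shell and the picture viewer there is one more tool, called in YAML: its name, and indented under it one key for each argument. servo_tool: Moves the arm, as the interface text tells. Its arguments: {"type":"object","properties":{"plan":{"type":"array","items":{"type":"object","properties":{"linear":{"type":"array","items":{"type":"number"}},"rot":{"type":"array","items":{"type":"number"}},"fingers":{"type":"number"}}}}},"required":["plan"]}

```bash
mkdir -p pics; ls; cat > h.py <<'E'
import numpy as np, cv2
from scipy.spatial.transform import Rotation as Ro
from plant import get_obs, imaging, order, finder
def save(n,img): cv2.imwrite('pics/'+n+'.png',cv2.cvtColor(img,cv2.COLOR_RGB2BGR))
def ray(cam,uv):
    m=imaging.camera_model(cam); K=np.array(m['mtx']);R=np.array(m['R']);t=np.array(m['t'])
    x=(uv[0]-K[0,2])/K[0,0]; y=(uv[1]-K[1,2])/K[1,1]
    if cam=='wrist':
        r=np.hypot(x,y); s=np.sin(r)/r if r>1e-9 else 1; d=np.array([x*s,y*s,np.cos(r)])
    else: d=np.array([x,y,1])
    d=R.T@d; return -R.T@t, d/np.linalg.norm(d)
def onz(cam,uv,z):
    o,d=ray(cam,uv); return o+d*(z-o[2])/d[2]
def proj(cam,X):
    m=imaging.camera_model(cam); K=np.array(m['mtx']);p=np.array(m['R'])@X+np.array(m['t'])
    if cam=='wrist':
        r=np.hypot(p[0],p[1]);th=np.arctan2(r,p[2]);p=np.array([p[0]/r*th,p[1]/r*th,1])
    q=K@p;return q[:2]/q[2]
def tri(c1,u1,c2,u2):
    o1,d1=ray(c1,u1);o2,d2=ray(c2,u2)
    A=np.stack([d1,-d2],1);s=np.linalg.lstsq(A,o2-o1,rcond=None)[0]
    a=o1+s[0]*d1;b=o2+s[1]*d2;return (a+b)/2,np.linalg.norm(a-b)
def toTool(dw): return Ro.from_rotvec(get_obs()['orientation']).inv().apply(dw)
E
python3 - <<'E'
from h import *
np.set_printoptions(precision=4,suppress=True)
for c in('scene','top'): save(c+'0',imaging.capture(c))
uv={}
for n in ['plunger_top','handle','stop_box','block','carrier','vial_a','beaker','reagent','jar']:
    for c in ('scene','top'):
        r=finder.spot_point(n,c); uv[n,c]=r
        print(n,c,[(np.round(x['uv'],1).tolist(),round(x['p'],2)) for x in r[:5]])
    if uv[n,'scene'] and uv[n,'top']: print(tri('scene',uv[n,'scene'][0]['uv'],'top',uv[n,'top'][0]['uv']))
o=get_obs();print(o); print(Ro.from_rotvec(o['orientation']).as_matrix())
for c in('scene','top'):print(imaging.camera_model(c))
E
```

```text
pics
plunger_top scene [([345.6, 132.2], 0.51)]
plunger_top top [([167.0, 169.3], 0.43)]
(array([0.6303, 0.1619, 0.2395]), np.float64(0.11063828128774618))
handle scene [([279.1, 169.5], 0.75)]
handle top [([260.0, 236.7], 0.97)]
(array([0.5291, 0.0262, 0.154 ]), np.float64(0.003775563080804959))
stop_box scene [([349.1, 161.0], 0.82)]
stop_box top [([157.6, 260.6], 0.75), ([348.5, 170.3], 0.71), ([259.9, 236.6], 0.27)]
(array([0.4799, 0.2921, 0.007 ]), np.float64(0.009142861765192639))
block scene [([280.8, 225.3], 0.9), ([280.6, 213.2], 0.47)]
block top []
carrier scene [([279.0, 213.8], 0.73), ([278.6, 209.8], 0.39)]
carrier top [([262.3, 237.9], 0.78), ([250.7, 226.8], 0.51)]
(array([0.5271, 0.0244, 0.042 ]), np.float64(0.0010449063659057265))
vial_a scene [([351.8, 243.7], 0.82), ([268.4, 223.4], 0.68), ([329.9, 193.5], 0.57), ([297.8, 207.2], 0.51), ([259.7, 211.2], 0.48)]
vial_a top [([271.8, 246.5], 0.68), ([259.6, 243.5], 0.56), ([231.7, 187.1], 0.54), ([250.3, 227.1], 0.52), ([277.1, 233.2], 0.44)]
(array([0.5814, 0.0498, 0.0057]), np.float64(0.1831613188103304))
beaker sce
[... 836 characters left out ...]
0.0095, -0.0119]), 'grip_width': 0.9988036119362615}
[[-0.9411 -0.      0.338 ]
 [-0.338   0.0001 -0.9411]
 [-0.     -1.     -0.0001]]
{'mtx': array([[483.5179,   0.    , 280.9168],
       [  0.    , 483.5179, 207.9689],
       [  0.    ,   0.    ,   1.    ]]), 'R': array([[ 0.6893,  0.7245,  0.0021],
       [ 0.4932, -0.4671, -0.7339],
       [-0.5307,  0.5069, -0.6793]]), 't': array([-0.3854, -0.2061,  1.2574])}
{'mtx': array([[393.0395,   0.    , 280.4942],
       [  0.    , 393.0395, 206.2132],
       [  0.    ,   0.    ,   1.    ]]), 'R': array([[-0.0265, -0.9991,  0.0338],
       [-0.9971,  0.0241, -0.072 ],
       [ 0.0711, -0.0357, -0.9968]]), 't': array([-0.0082,  0.6056,  0.9723])}
```

View pics/scene0.png

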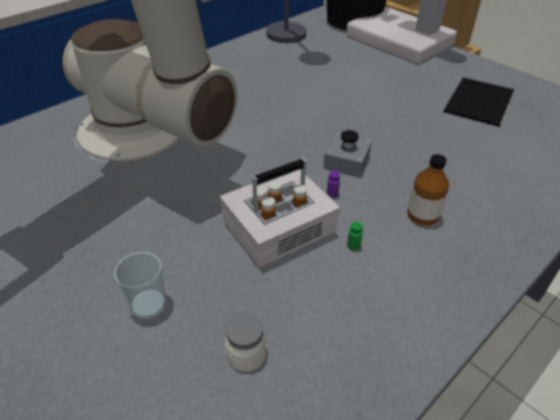

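View pics/top0.png

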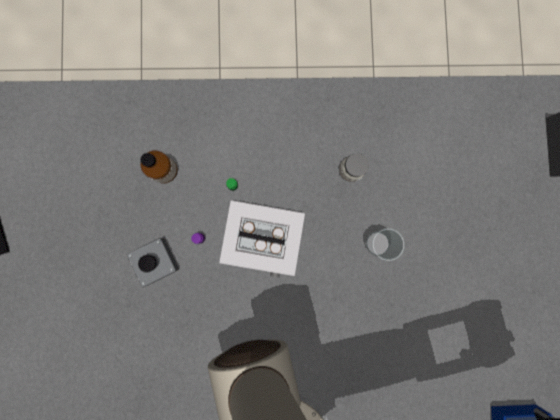

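The scene view shows the plunger head at about (349,136), the bar from (256,178) to (304,165), and green and purple decoys on the bench. In the top view the plunger is at (148,263) and the bar runs from (239,234) to (286,240). I'll measure these precisely in enlarged crops.

```bash
python3 - <<'E'
from h import *
np.set_printoptions(precision=4,suppress=True)
a=cv2.cvtColor(cv2.imread('pics/scene0.png'),cv2.COLOR_BGR2RGB);b=cv2.cvtColor(cv2.imread('pics/top0.png'),cv2.COLOR_BGR2RGB)
def dark(im,box,th=45):
    x0,y0,x1,y1=box;m=(im[y0:y1,x0:x1].max(2)<th).astype(np.uint8)
    n,l,s,c=cv2.connectedComponentsWithStats(m);i=1+np.argmax(s[1:,4]);ys,xs=np.where(l==i)
    return np.c_[xs+x0,ys+y0].astype(np.float32)
P={}
for n,im,box in [('ps',a,(330,122,368,150)),('pt',b,(130,246,168,280)),('hs',a,(245,155,312,190)),('ht',b,(230,225,296,250))]:
    p=dark(im,box);r=cv2.minAreaRect(p);print(n,len(p),p.mean(0),p.min(0),p.max(0),r);P[n]=(p,r)
print('plunger',onz('top',P['pt'][1][0],.077), [onz('scene',P['ps'][0].mean(0),z) for z in (.074,.08)],tri('top',P['pt'][1][0],'scene',P['ps'][0].mean(0)))
for k,c in(('ht','top'),('hs','scene')):
    p=P[k][0];m=p.mean(0);w,v=np.linalg.eigh(np.cov((p-m).T));d=v[:,1];s=(p-m)@d
    e=[onz(c,m+d*q,.149) for q in(s.min(),s.max())];e=np.array(e);dd=e[1]-e[0]
    print(k,e,'mid',e.mean(0),'len',np.linalg.norm(dd),'yaw of bar',np.degrees(np.arctan2(dd[1],dd[0])))
save('c1',np.hstack([cv2.resize(a[120:260,210:380],None,fx=2.3,fy=2.3),cv2.resize(b[190:290,125:315],(398,322))]))
E
```

```text
ps 155 [349.1742 136.6129] [342. 131.] [357. 142.] ((349.5, 136.5), (11.0, 15.0), 90.0)
pt 235 [147.4426 262.6808] [139. 255.] [156. 271.] ((147.5, 263.0), (16.0, 17.0), 90.0)
hs 367 [279.8256 171.0354] [257. 160.] [303. 183.] ((279.8868408203125, 171.31385803222656), (8.201833724975586, 49.12556457519531), 70.01689910888672)
ht 125 [261.536 237.384] [240. 232.] [283. 243.] ((261.51922607421875, 237.40386962890625), (44.32223892211914, 3.3339736461639404), 11.309932708740234)
plunger [0.4757 0.293  0.077 ] [array([0.4761, 0.2938, 0.074 ]), array([0.4815, 0.2867, 0.08  ])] (array([0.4757, 0.2942, 0.0736]), np.float64(0.00035483309734254465))
ht [[ 0.518  -0.0229  0.149 ]
 [ 0.5396  0.0716  0.149 ]] mid [0.5288 0.0243 0.149 ] len 0.0969973237609017 yaw of bar 77.12478061661496
hs [[ 0.5386  0.0761  0.149 ]
 [ 0.5167 -0.0202  0.149 ]] mid [0.5276 0.028  0.149 ] len 0.09868918022061257 yaw of bar -102.81904011090626
```

View pics/c1.png

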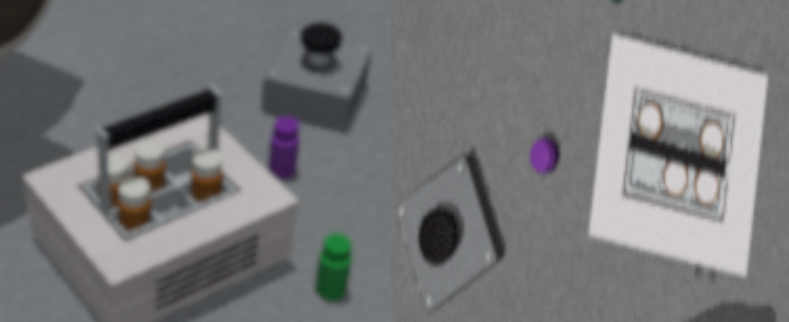

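servo_tool:
  plan:
    - {"linear": [0,0,0],"rot": [0,-0.167,0],"fingers": 0}
    - {"linear": [0,0,0],"rot": [0,-0.167,0],"fingers": 0}
    - {"linear": [0,0,0],"rot": [0,-0.167,0],"fingers": 0}
    - {"linear": [0,0,0],"rot": [0,-0.167,0],"fingers": 0}
    - {"linear": [0,0,0],"rot": [0,-0.167,0],"fingers": 0}
    - {"linear": [0,0,0],"rot": [0,-0.167,0],"fingers": 0}
    - {"linear": [-5.5,0,0.56],"rot": [0,0,0],"fingers": 0}
    - {"linear": [-5.5,0,0.56],"rot": [0,0,0],"fingers": 0}
    - {"linear": [-5.5,0,0.56],"rot": [0,0,0],"fingers": 0}
    - {"linear": [-5.5,0,0.56],"rot": [0,0,0],"fingers": 0}
    - {"linear": [-5.5,0,0.56],"rot": [0,0,0],"fingers": 0}
    - {"linear": [-5.5,0,0.56],"rot": [0,0,0],"fingers": 0}

```text
time: 2.5
tcp_pos: [0.2907, -0.2168, 0.2303]
orientation: [-1.109, 1.351, -1.351]
force: [1.3, -0.3, 1.3]
grip_width: -0.003
```

```bash
cat >> h.py <<'E'
PL=np.array([.4757,.2935,.08]);HA=np.array([.5282,.026,.149])
def st(target=None):
    o=get_obs();R=Ro.from_rotvec(o['orientation']).as_matrix();z=R[:,2]
    print('t',round(o['time'],2),'tcp',o['tcp_pos'].round(4),'zyaw',np.degrees(np.arctan2(z[1],z[0])).round(2),'y',R[:,1].round(4),'F',o['force'].round(2),'w',round(o['grip_width'],3))
    if target is not None: print('tool shift cm',(100*R.T@(np.array(target)-o['tcp_pos'])).round(2))
E
python3 - <<'E'
from h import *
st([.4757,.2935,.12])
E
```

```text
t 2.5 tcp [ 0.2907 -0.2168  0.2303] zyaw -11.17 y [ 8.e-04  8.e-04 -1.e+00] F [ 1.35 -0.32  1.31] w -0.003
tool shift cm [-53.64  11.09   8.26]
```

servo_tool:
  plan:
    - {"linear": [-5.5,0,0.85],"rot": [0,0.03,0],"fingers": 0}
    - {"linear": [-5.5,0,0.85],"rot": [0,0,0],"fingers": 0}
    - {"linear": [-5.5,0,0.85],"rot": [0,0,0],"fingers": 0}
    - {"linear": [-5.5,0,0.85],"rot": [0,0,0],"fingers": 0}
    - {"linear": [-5.5,0,0.85],"rot": [0,0,0],"fingers": 0}
    - {"linear": [-5.5,0,0.85],"rot": [0,0,0],"fingers": 0}
    - {"linear": [-5.5,0,0.85],"rot": [0,0,0],"fingers": 0}
    - {"linear": [-5.5,0,0.85],"rot": [0,0,0],"fingers": 0}
    - {"linear": [-5.0,0,0.8],"rot": [0,0,0],"fingers": 0}
    - {"linear": [0,0,0],"rot": [0,0,0],"fingers": 0}

```text
time: 3.75
tcp_pos: [0.4759, 0.264, 0.2325]
orientation: [-1.09, 1.364, -1.376]
force: [-0.1, -0.1, -0.5]
grip_width: 0.002
```

```bash
python3 - <<'E'
from h import *
st([.4757,.2935,.10])
save('w1',imaging.capture('wrist'))
print(proj('wrist',PL),[(x['uv'],x['p']) for x in finder.spot_point('plunger_top','wrist')],proj('wrist',HA),[(x['uv'],x['p']) for x in finder.spot_point('handle','wrist')])
E
```

```text
t 3.75 tcp [0.4759 0.264  0.2325] zyaw -12.75 y [ 0.0086 -0.0016 -1.    ] F [-0.07 -0.14 -0.51] w 0.002
tool shift cm [-2.86 13.24 -0.78]
[275.385695   164.60011067] [([271.5, 159.8], 0.67)] [377.91503158 407.07042864] []
```

View pics/w1.png

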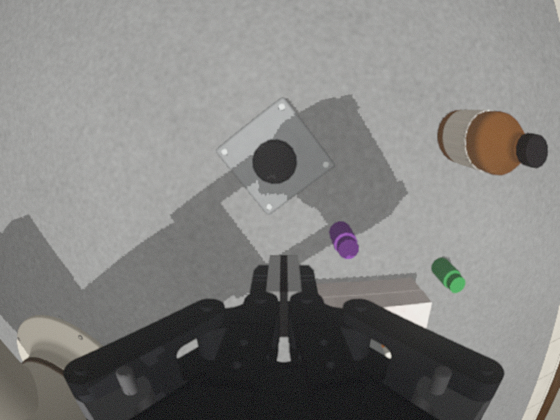

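The wrist view shows the plunger at (274,161), within a few pixels of the prediction. I'll go above it and press down.

servo_tool:
  plan:
    - {"linear": [-2.9,3,-0.75],"rot": [-0.008,0,0],"fingers": 0}
    - {"linear": [0,4,0],"rot": [0,0,0],"fingers": 0}
    - {"linear": [0,4,0],"rot": [0,0,0],"fingers": 0}
    - {"linear": [0,1.5,0],"rot": [0,0,0],"fingers": 0}
    - {"linear": [0,0,0],"rot": [0,0,0],"fingers": 0}

```text
time: 4.53
tcp_pos: [0.4761, 0.2866, 0.109]
orientation: [-1.083, 1.374, -1.379]
force: [-0.5, -0.1, 0.8]
grip_width: 0.001
```

```bash
python3 - <<'E'
from h import *
st([.4757,.2935,.08])
for c in('wrist','scene'):im=imaging.capture(c);save(c+'2',im)
E
```

```text
t 4.53 tcp [0.4761 0.2866 0.109 ] zyaw -13.29 y [ 0.0074  0.0017 -1.    ] F [-0.5  -0.07  0.8 ] w 0.001
tool shift cm [-0.66  2.9  -0.22]
```

View pics/wrist2.png

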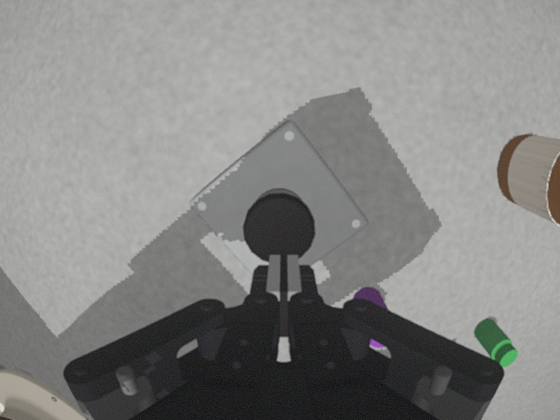

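The tips are approaching the head, whose centre is at (279,228) laterally. I'll shift the rest of the way and press.

servo_tool:
  plan:
    - {"linear": [-0.8,1.0,-0.2],"rot": [-0.007,0,0],"fingers": 0}
    - {"linear": [0,1.5,0],"rot": [0,0,0],"fingers": 0}
    - {"linear": [0,1.0,0],"rot": [0,0,0],"fingers": 0}
    - {"linear": [0,0.5,0],"rot": [0,0,0],"fingers": 0}
    - {"linear": [0,0.2,0],"rot": [0,0,0],"fingers": 0}

```text
time: 5.25
tcp_pos: [0.4781, 0.2966, 0.0681]
orientation: [-1.082, 1.377, -1.375]
force: [-2.5, -1.4, 6.6]
grip_width: 0.004
```

```bash
python3 - <<'E'
from h import *
st([.4757,.2935,.065])
E
```

```text
t 5.25 tcp [0.4781 0.2966 0.0681] zyaw -13.26 y [ 0.0057  0.0056 -1.    ] F [-2.5  -1.43  6.56] w 0.004
tool shift cm [ 0.35  0.31 -0.16]
```

servo_tool:
  plan:
    - {"linear": [0,0.3,0],"rot": [0,0,0],"fingers": 0}
    - {"linear": [0,0.3,0],"rot": [0,0,0],"fingers": 0}
    - {"linear": [0,0.2,0],"rot": [0,0,0],"fingers": 0}

```text
time: 5.62
tcp_pos: [0.4787, 0.2968, 0.0646]
orientation: [-1.08, 1.375, -1.375]
force: [-16.6, -9.1, 38.2]
grip_width: -0.002
```

```bash
python3 - <<'E'
from h import *
st([.4757,.2935,.065])
E
```

```text
t 5.62 tcp [0.4787 0.2968 0.0646] zyaw -13.25 y [ 0.0083  0.0064 -0.9999] F [-16.62  -9.13  38.19] w -0.002
tool shift cm [ 0.39 -0.04 -0.22]
```

The plunger is against its stop: TCP z is 64.6 mm and the force jumped to 38 N. I'll retract upward and move over the handle.

servo_tool:
  plan:
    - {"linear": [0,-2,0],"rot": [0,0,0],"fingers": 0}
    - {"linear": [0,-5,0],"rot": [0,0,0],"fingers": 0}
    - {"linear": [0,-5,0],"rot": [0,0,0],"fingers": 0}
    - {"linear": [0,-5,0],"rot": [-0.007,0,0.006],"fingers": 0}
    - {"linear": [4.5,0,2],"rot": [0,0,0],"fingers": 4.5}
    - {"linear": [4.5,0,2],"rot": [0,0,0],"fingers": 4.5}
    - {"linear": [4.5,0,2],"rot": [0,0,0],"fingers": 4.5}
    - {"linear": [4.5,0,2],"rot": [0,0,0],"fingers": 4.5}
    - {"linear": [4.5,0,2],"rot": [0,0,0],"fingers": 4.5}
    - {"linear": [2.5,0,1],"rot": [0,0,0],"fingers": 4.5}
    - {"linear": [0,0,0],"rot": [0,0,0],"fingers": 4.5}

```text
time: 7.0
tcp_pos: [0.5282, 0.0193, 0.2364]
orientation: [-1.078, 1.381, -1.366]
force: [0.8, 0.3, -0.3]
grip_width: 0.525
```

```bash
python3 - <<'E'
from h import *
st(HA+[0,0,-.019])
im=imaging.capture('wrist');save('w3',im)
print(proj('wrist',HA),[(x['uv'],x['p']) for x in finder.spot_point('handle','wrist')])
for s in(-.051,.051):
  d=np.radians(77.1);print(proj('wrist',HA+s*np.array([np.cos(d),np.sin(d),0])))
E
```

```text
t 7.0 tcp [0.5282 0.0193 0.2364] zyaw -13.15 y [ 0.0049  0.0151 -0.9999] F [ 0.76  0.27 -0.34] w 0.525
tool shift cm [-0.48 10.65 -0.16]
[282.56826833 212.41122682] [([284.7, 209.9], 0.74)]
[283.0417793  275.21914031]
[282.7985883  144.02087887]
```

View pics/w3.png

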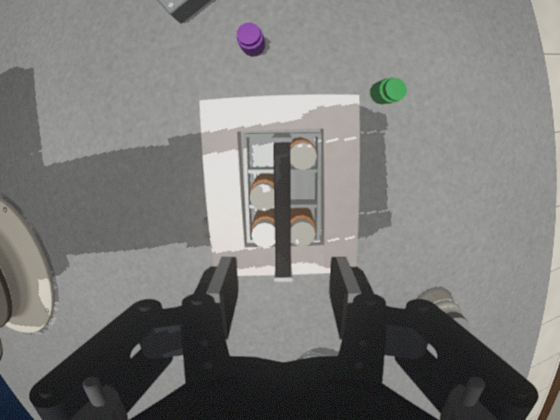

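Wrist view: the bar runs from (283,140) to (284,277), aligned between the fingers with nothing in their path. I'll level the tool and descend.

servo_tool:
  plan:
    - {"linear": [-0.4,2,-0.1],"rot": [0,0,-0.015],"fingers": 4.5}
    - {"linear": [0,3,0],"rot": [0,0,0],"fingers": 4.5}
    - {"linear": [0,2,0],"rot": [0,0,0],"fingers": 4.5}
    - {"linear": [0,0,0],"rot": [0,0,0],"fingers": 4.5}

```text
time: 7.6
tcp_pos: [0.5277, 0.0303, 0.1654]
orientation: [-1.092, 1.37, -1.371]
force: [-0.6, 0.8, 0.2]
grip_width: 0.527
```

```bash
python3 - <<'E'
from h import *
st(HA+[0,0,-.019])
im=imaging.capture('wrist');save('w4',im)
print(proj('wrist',HA),[(x['uv'],x['p']) for x in finder.spot_point('handle','wrist')])
E
```

```text
t 7.6 tcp [0.5277 0.0303 0.1654] zyaw -12.75 y [ 0.0028  0.0012 -1.    ] F [-0.57  0.79  0.23] w 0.527
tool shift cm [0.42 3.54 0.13]
[286.25832084 264.82857648] [([288.3, 263.3], 0.62)]
```

View pics/w4.png

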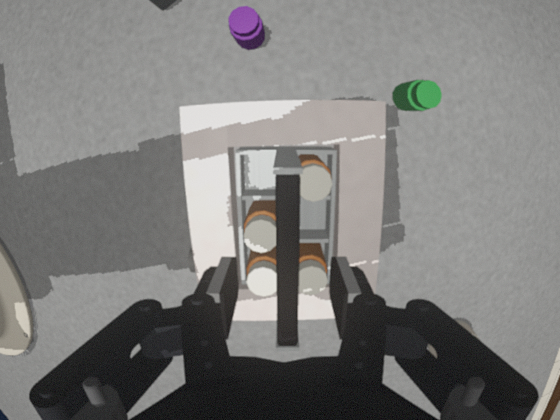

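The bar, columns 276–298 and rows 176–346, lies between the fingers about 1–2 mm right of centre. I'll correct that, descend, then close.

servo_tool:
  plan:
    - {"linear": [0.4,1.5,0.2],"rot": [0,0,0],"fingers": 4.5}
    - {"linear": [0,1.5,0],"rot": [0,0,0],"fingers": 4.5}
    - {"linear": [0,0.8,0],"rot": [0,0,0],"fingers": 4.5}
    - {"linear": [0,0,0],"rot": [0,0,0],"fingers": 4.5}

```text
time: 8.2
tcp_pos: [0.5304, 0.0255, 0.1277]
orientation: [-1.089, 1.367, -1.373]
force: [0.2, -0.1, 0.4]
grip_width: 0.527
```

```bash
python3 - <<'E'
from h import *
st(HA+[0,0,-.019])
im=imaging.capture('wrist');save('w5',im)
E
```

```text
t 8.2 tcp [0.5304 0.0255 0.1277] zyaw -12.76 y [ 7.1e-03  8.0e-04 -1.0e+00] F [ 0.25 -0.1   0.38] w 0.527
tool shift cm [ 0.   -0.23 -0.22]
```

View pics/w5.png

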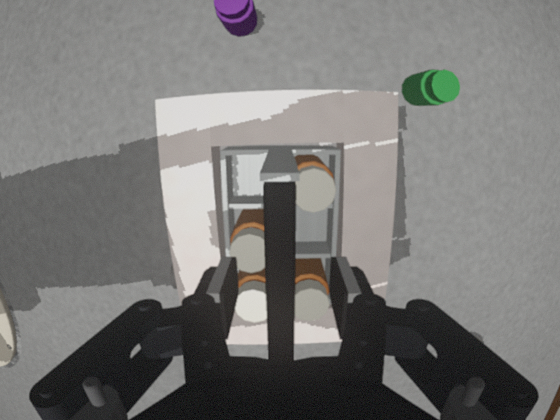

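The bar's centre is at column 280 and the fingers' at 285, so I'll shift back 2 mm, level and close.

servo_tool:
  plan:
    - {"linear": [0,0,-0.18],"rot": [-0.006,0,0],"fingers": 3.5}
    - {"linear": [0,0,0],"rot": [0,0,0],"fingers": 2.5}
    - {"linear": [0,0,0],"rot": [0,0,0],"fingers": 1.8}
    - {"linear": [0,0,0],"rot": [0,0,0],"fingers": 0.5}
    - {"linear": [0,0,0],"rot": [0,0,0],"fingers": 0}
    - {"linear": [0,0,0],"rot": [0,0,0],"fingers": 0}
    - {"linear": [0,0,0],"rot": [0,0,0],"fingers": 0}

```text
time: 9.12
tcp_pos: [0.5292, 0.026, 0.1292]
orientation: [-1.092, 1.37, -1.371]
force: [-0.1, 1.0, -0.5]
grip_width: 0.128
```

```bash
python3 - <<'E'
from h import *
st(HA+[0,0,-.019])
im=imaging.capture('wrist');save('w6',im)
E
```

```text
t 9.12 tcp [0.5292 0.026  0.1292] zyaw -12.75 y [ 0.0031  0.002  -1.    ] F [-0.05  1.01 -0.52] w 0.128
tool shift cm [ 0.02 -0.08 -0.09]
```

View pics/w6.png

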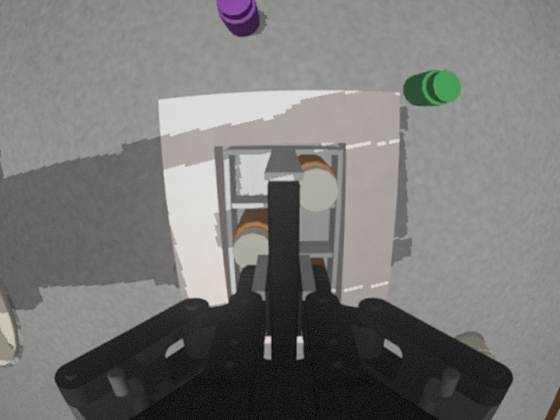

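The bar is gripped, at about 11 mm opening. I'll lift gently.

servo_tool:
  plan:
    - {"linear": [0,-0.3,0],"rot": [0,0,0],"fingers": 0}
    - {"linear": [0,-0.4,0],"rot": [0,0,0],"fingers": 0}
    - {"linear": [0,-0.5,0],"rot": [0,0,0],"fingers": 0}
    - {"linear": [0,-0.5,0],"rot": [0,0,0],"fingers": 0}

```text
time: 9.68
tcp_pos: [0.5286, 0.026, 0.1466]
orientation: [-1.093, 1.372, -1.37]
force: [0.8, -0.2, -3.9]
grip_width: 0.13
```

```bash
python3 - <<'E'
from h import *
st(HA+[0,0,-.019+.1])
im=imaging.capture('wrist');save('w7',im)
im=imaging.capture('scene');save('s7',cv2.resize(im[130:280,190:360],None,fx=4,fy=4))
E
```

```text
t 9.68 tcp [0.5286 0.026  0.1466] zyaw -12.76 y [ 0.0014  0.0022 -1.    ] F [ 0.84 -0.24 -3.89] w 0.13
tool shift cm [-0.02 -8.34 -0.03]
```

View pics/s7.png

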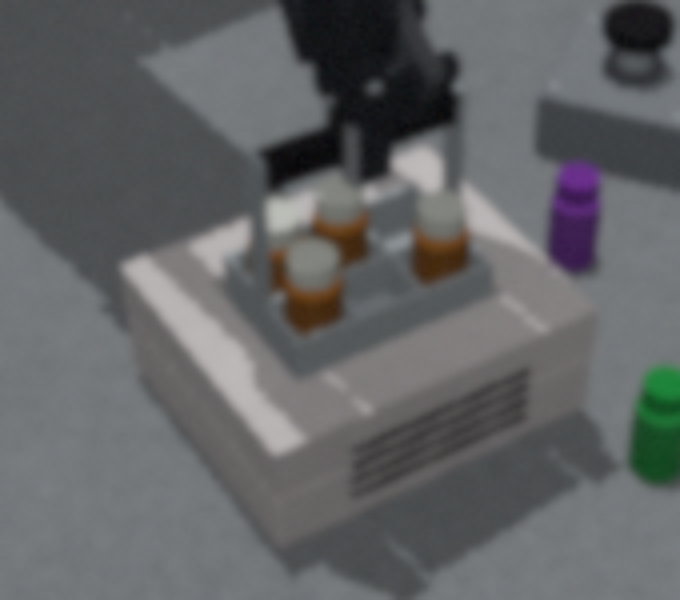

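The carrier is rising level with its four vials, and the force reads about −3.9 N. I'll lift another 10 cm or so.

servo_tool:
  plan:
    - {"linear": [0,-0.6,0],"rot": [0,0,0],"fingers": 0}
    - {"linear": [0,-0.8,0],"rot": [0,0,0],"fingers": 0}
    - {"linear": [0,-1,0],"rot": [0,0,0],"fingers": 0}
    - {"linear": [0,-1.2,0],"rot": [0,0,0],"fingers": 0}
    - {"linear": [0,-1.2,0],"rot": [0,0,0],"fingers": 0}
    - {"linear": [0,-1.2,0],"rot": [0,0,0],"fingers": 0}
    - {"linear": [0,-1.2,0],"rot": [0,0,0],"fingers": 0}
    - {"linear": [0,-1.2,0],"rot": [0,0,0],"fingers": 0}
    - {"linear": [0,-0.8,0],"rot": [0,0,0],"fingers": 0}
    - {"linear": [0,-0.4,0],"rot": [0,0,0],"fingers": 0}
    - {"linear": [0,0,0],"rot": [0,0,0],"fingers": 0}

```text
time: 11.15
tcp_pos: [0.5287, 0.0257, 0.2504]
orientation: [-1.091, 1.37, -1.371]
force: [0.2, 0.3, -2.8]
grip_width: 0.126
```

```bash
python3 - <<'E'
from h import *
st(HA+[0,0,-.019+.1])
im=imaging.capture('wrist');save('w8',im)
im=imaging.capture('scene');save('s8',cv2.resize(im[90:280,180:380],None,fx=3,fy=3))
E
```

```text
t 11.15 tcp [0.5287 0.0257 0.2504] zyaw -12.76 y [ 0.0033  0.002  -1.    ] F [ 0.23  0.31 -2.77] w 0.126
tool shift cm [-0.01  2.04 -0.06]
```

View pics/s8.png

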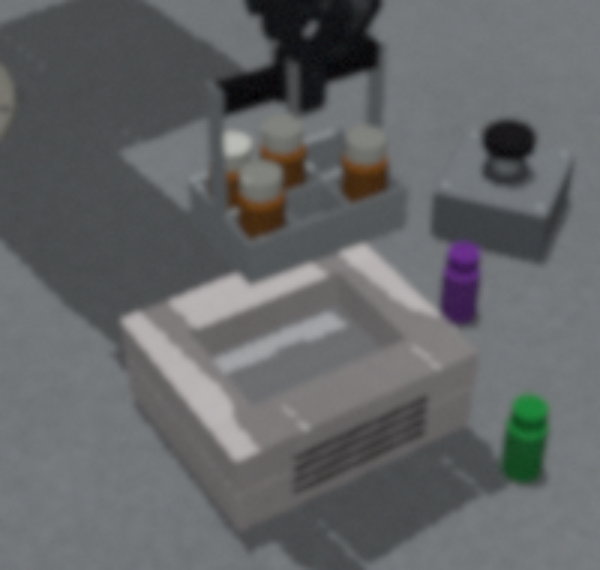

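View pics/w8.png

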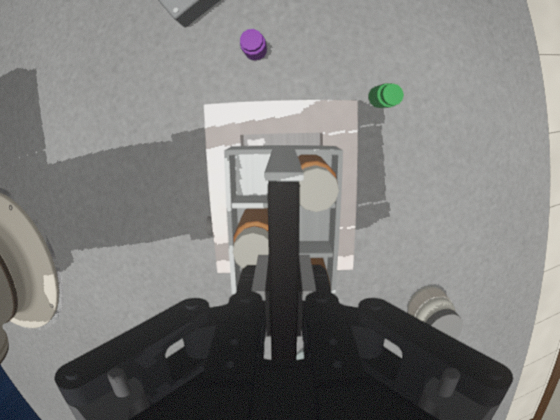

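The carrier is about 9 cm above the heater's top, level, with all four vials seated. It sits the same in the gripper as at the grasp, so it hasn't slipped. Now I'll hold still for 3 s.

servo_tool:
  plan:
    - {"linear": [0,0,0],"rot": [0,0,0],"fingers": 0}
    - {"linear": [0,0,0],"rot": [0,0,0],"fingers": 0}
    - {"linear": [0,0,0],"rot": [0,0,0],"fingers": 0}
    - {"linear": [0,0,0],"rot": [0,0,0],"fingers": 0}
    - {"linear": [0,0,0],"rot": [0,0,0],"fingers": 0}
    - {"linear": [0,0,0],"rot": [0,0,0],"fingers": 0}
    - {"linear": [0,0,0],"rot": [0,0,0],"fingers": 0}
    - {"linear": [0,0,0],"rot": [0,0,0],"fingers": 0}
    - {"linear": [0,0,0],"rot": [0,0,0],"fingers": 0}
    - {"linear": [0,0,0],"rot": [0,0,0],"fingers": 0}
    - {"linear": [0,0,0],"rot": [0,0,0],"fingers": 0}
    - {"linear": [0,0,0],"rot": [0,0,0],"fingers": 0}

```text
time: 12.75
tcp_pos: [0.5283, 0.0257, 0.2492]
orientation: [-1.093, 1.372, -1.37]
force: [-0.5, 0.5, -5.0]
grip_width: 0.127
```

servo_tool:
  plan:
    - {"linear": [0,0,0],"rot": [0,0,0],"fingers": 0}
    - {"linear": [0,0,0],"rot": [0,0,0],"fingers": 0}
    - {"linear": [0,0,0],"rot": [0,0,0],"fingers": 0}
    - {"linear": [0,0,0],"rot": [0,0,0],"fingers": 0}
    - {"linear": [0,0,0],"rot": [0,0,0],"fingers": 0}
    - {"linear": [0,0,0],"rot": [0,0,0],"fingers": 0}
    - {"linear": [0,0,0],"rot": [0,0,0],"fingers": 0}
    - {"linear": [0,0,0],"rot": [0,0,0],"fingers": 0}
    - {"linear": [0,0,0],"rot": [0,0,0],"fingers": 0}
    - {"linear": [0,0,0],"rot": [0,0,0],"fingers": 0}
    - {"linear": [0,0,0],"rot": [0,0,0],"fingers": 0}
    - {"linear": [0,0,0],"rot": [0,0,0],"fingers": 0}

```text
time: 14.25
tcp_pos: [0.5283, 0.0257, 0.2491]
orientation: [-1.093, 1.372, -1.37]
force: [0.2, 0.1, -4.5]
grip_width: 0.128
```

```bash
python3 - <<'E'
from h import *
st()
save('s9',imaging.capture('scene'))
E
```

```text
t 14.25 tcp [0.5283 0.0257 0.2491] zyaw -12.76 y [ 0.0013  0.0022 -1.    ] F [ 0.21  0.14 -4.5 ] w 0.128
```

View pics/s9.png

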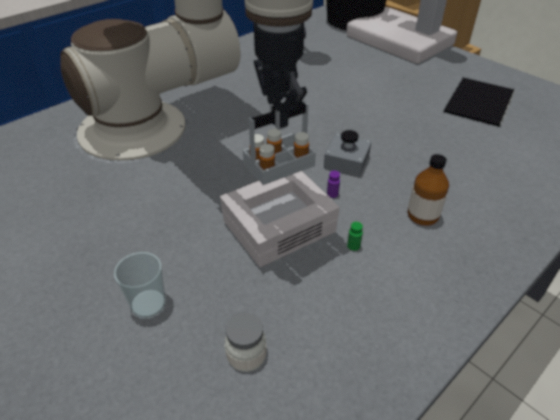

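The carrier is held level at about (279,150) with four vials, and the beaker, bottle and jar stand where they began. I'm handing in.

```bash
python3 -c "
from h import *
print(order.sign_off())"
```

```text
the job is handed in; nothing more can be done
None
```

I pushed the plunger down first, then lifted the carrier straight up by its handle and held it level over the heater. The job was handed in at about 14.3 s with the carrier still held; sign-off gives no verdict.

- **Plunger:** It reached its stop. The tip stood at 64.6 mm, where fully down is 65 mm, and the vertical force jumped to about 38 N. That was the shut fingertips pressing, but it came close to the 40 N limit set for the arm and gripper body.
- **Lift:** The carrier rose about 12 cm, leaving about 9 cm of clear air above the heater's top.
- **Hold:** It was held for 3 s. The tool tilt stayed under 0.3°, and the height settled by about 1 mm early on, then stayed put.
- **Grip:** The opening stayed at about 11 mm, and the pictures showed no slip.
- **Final picture:** All four vials were in the carrier, and the beaker, bottle and jar stood where they began.

No check failed. The network's first plunger guess was wrong: it pointed at the bottle's cap in the top view. I used the dark plunger head located in both pictures instead.

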